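# Change the weights on the dead-weight tester and put the others in their own saucers

## Robot

A 6-joint arm with a two-finger parallel gripper is mounted at the origin on the work surface. World frame = base frame: x ahead of the robot, y to its left, z up, the work surface at z = 0. Lengths are in m, angles in rad, forces in N, time in s.
With the tool pointing down it reaches from about 0.35 to 0.775 m from the base axis. Payload 7.3 kg.
Tool frame: the origin (TCP) lies at the very end of the fingers, on their centre line; the grasp point (between the pads) lies 19 mm behind it; z points along the fingers, y is the line along which they close (so a half turn about z gives the same grasp; the last joint's range is limited). The gripper opens to 92 mm and grips with 3 to 60 N. Pads are 19 mm wide; open, the fingers measure 130 mm over their backs; the gripper's body (75 mm by 190 mm) begins 47 mm behind the grasp point.
Start: joints at [1.189, 0.342, 1.524, -0, 1.275, -0.146], TCP at [0.123, 0.51, 0.227] pointing down, gripper open.
Joint ranges: [-2.53, 2.53], [-0.77, 2.02], [0.04, 2.7], [-1, 4.14], [0.28, 2.66], [-3.11, 3.11]. Speed limits (rad/s): [2.57, 2.57, 3.14, 3.14, 3.14, 3.14].

## Interface

Orientations are given as a unit quaternion [w, x, y, z].
In Python, from workcell import readout, cams, ticket gives the robot as it stands.
- The arm moves only by the tool apply_moves, never from a script. Its argument "series" is a list of rows, each a list of 3 entries, a list of its own where there are three numbers: the shift along the tool's x, y, z in m, then the turn, a rotation vector about the tool's x, y, z in rad, then the gripper's target within -1 to 1 (shut at 1, half-way at 0, fully open at -1). In form: [[[x, y, z], [ax, ay, az], claw], ...]. A call has 1 to 8 rows; each row shifts and turns the commanded pose from where the row before left it, along the tool's axes as they then stand; what a row does not reach is not made up. A row lasts 1/8 s, in which the tool goes at most 62.5 mm and 10.7 degrees, less where a joint would pass 70% of its speed; a pose out of reach is approached as far as the arm can. A call is refused whole if a number of a shift passes 0.0625 or a number of a turn 0.188, either way. A call with a gripper value outside its range is refused whole. The fingers move at their own pace and stop on an object; "squeeze" is the grip in N (left out, the last holds). Time passes only in rows, so rows that do not move let the fingers close. It gives the time, the measured TCP pose, the force, the opening and the grip force at its end, in the units of the state.
- readout.sense(): the state, without advancing time (a new reading comes with each control period).
- cams.snapshot(name): name is "side" or "top"; returns a dict with "frame" (420x560x3 uint8, red, green, blue), "range_z" (420x560 float32, m along the optical axis (not along the pixel's ray), 0 where there is no reading), "fx", "fy", "cx", "cy" (pixels), "rvec" (rotation vector, rad) and "tvec" (3), from world to camera coordinates, as OpenCV has them. Camera axes: x right, y down, z forward; pixel columns grow to the right and rows downward; lengths in m; the calibration is good to about 2 mm. A picture is of the moment at which its call begins.
- ticket.job_done(): hands the job in; it is judged then, once.
Trained networks look in a picture, given as the dict that the camera call returned (one of the last four; its "shot" number tells which), for a name from the list of things; names that differ only in an ending like _2 or _b are one class to them, and where a whole thing is asked for, a point or a joint stands for the part that bears it (a point fixed in the world has none). Each returns a list of dicts, best first, with "p" (0 to 1); they miss things now and then, are a little off and sometimes report something else, mostly with a low value. They report only what shows in the picture. A call takes as long as a camera call. They do not tell look-alikes from the thing itself.
- cams.boxes_of(query, picture): "centre" ([x, y, z] in m, in world coordinates, good to about 4 mm: the middle of the surface that is visible of it).
- cams.regions_of(query, picture): "mask" (420x560 bool, what is visible of it).
- cams.place_of(query, picture): "centre" ([x, y, z] in m, in world coordinates, good to about 4 mm: a listed point, or the origin of a listed thing).
The state is a dict: "time_s": time; "q": joint angles; "qvel": joint speeds; "joint_efforts": joint torques, N m; "position": TCP position; "tool_rot": TCP orientation; "force": force on the tool from outside, world axes, zero at the start; "torque": the same for the moment, N m; "grip_width": finger opening in m; "gripper_force": force on a finger pad.
Only numpy, scipy, OpenCV 4.12 (cv2) and the standard library are available. Lean on these libraries where they do the work, as an engineer would, in place of code of your own. Each camera call takes 0.05 s, during which the arm holds its last target. There are 200 camera calls.

## Task

Set up the dead-weight tester for its next pressure point: the red weight must stand on the tester's carrier, and the blue, yellow and green weights, which are all in the wrong places now, each in the storage saucer with the rim of its own colour. The empty red saucer is free for parking a weight on the way, and ends up empty. Set every weight down gently, upright and flat within the rim, near the middle, and leave the amber bottle standing where it is.

Things in the scene. Friction and masses are not known exactly. Their poses are not given: they have to be found in the camera images.
- red_knob (a point): red weight, 800 g: steel disc 70 mm across, 22 mm thick, red ring on its upper face, red dot on its knob. The knob, by which one holds it, stands 38 mm above the disc: round neck 19 mm across for 10 mm, above it a round head 26 mm across. This point: on the axis in the head, 24 mm above the disc, 46 mm above the weight's underside, 14 mm below the top; z up
- blue_knob (a point): blue weight, 680 g: steel disc 70 mm across, 18 mm thick, blue ring on its upper face, blue dot on its knob. The knob, by which one holds it, stands 38 mm above the disc: round neck 19 mm across for 10 mm, above it a round head 26 mm across. This point: on the axis in the head, 24 mm above the disc, 42 mm above the weight's underside, 14 mm below the top; z up
- yellow_knob (a point): yellow weight, 560 g: steel disc 70 mm across, 14 mm thick, yellow ring on its upper face, yellow dot on its knob. The knob, by which one holds it, stands 38 mm above the disc: round neck 19 mm across for 10 mm, above it a round head 26 mm across. This point: on the axis in the head, 24 mm above the disc, 38 mm above the weight's underside, 14 mm below the top; z up
- green_knob (a point): green weight, 440 g: steel disc 70 mm across, 10 mm thick, green ring on its upper face, green dot on its knob. The knob, by which one holds it, stands 38 mm above the disc: round neck 19 mm across for 10 mm, above it a round head 26 mm across. This point: on the axis in the head, 24 mm above the disc, 34 mm above the weight's underside, 14 mm below the top; z up
- saucer_red: storage saucer of the red weight, fixed to the bench: a round dish 106 mm across with a red rim and grey felt floor; flat floor 94 mm across and 8 mm above the bench, rim 6 mm wide with its top 12 mm above the bench. Origin: centre of the underside, on the bench; it is empty at the start
- saucer_blue: storage saucer of the blue weight, fixed to the bench: a round dish 106 mm across with a blue rim and grey felt floor; flat floor 94 mm across and 8 mm above the bench, rim 6 mm wide with its top 12 mm above the bench. Origin: centre of the underside, on the bench
- saucer_yellow: storage saucer of the yellow weight, fixed to the bench: a round dish 106 mm across with a yellow rim and grey felt floor; flat floor 94 mm across and 8 mm above the bench, rim 6 mm wide with its top 12 mm above the bench. Origin: centre of the underside, on the bench
- saucer_green: storage saucer of the green weight, fixed to the bench: a round dish 106 mm across with a green rim and grey felt floor; flat floor 94 mm across and 8 mm above the bench, rim 6 mm wide with its top 12 mm above the bench. Origin: centre of the underside, on the bench
- carrier: weight carrier, a fixed round steel dish 100 mm across on the tester (big steel box 400 x 320 mm, deck 145 mm high; its blue gauge, 355 mm high, is 150 mm or more from the dish's axis). Origin: centre of the underside, 176 mm above the bench; flat floor 92 mm across, 7 mm above the origin; rim 4 mm wide, top 11 mm above the origin. The blue weight is on it at the start
- bottle_mid (a point): small amber glass bottle with black cap, standing loose on the bench among the saucers: 34 mm in diameter, 68 mm tall, 70 g. This point: on its axis, half-way up
Not all that is in view belongs to the job. Of the things like the saucer_blue, leave any that is pink; of the rest the smaller one is meant.

How it is judged:
At the end, for the whole second after the job is handed in: The red weight stands on the tester's carrier and the blue, yellow and green weights each in the saucer of their own colour, every one flat on the floor inside the rim (axis within 12 mm of the middle, leaning less than 0.04 rad, height within 3 mm of resting on the floor), released and at rest (horizontal distance between red_knob and carrier below 0.012 m and angle between each of red_knob, blue_knob, yellow_knob, green_knob's own z axis and vertical below 0.04 rad and z of red_knob in the frame of carrier between 0.05 and 0.056 m and horizontal distance between blue_knob and saucer_blue below 0.012 m and z of blue_knob in the frame of saucer_blue between 0.047 and 0.053 m and horizontal distance between yellow_knob and saucer_yellow below 0.012 m and z of yellow_knob in the frame of saucer_yellow between 0.043 and 0.049 m and horizontal distance between green_knob and saucer_green below 0.012 m and z of green_knob in the frame of saucer_green between 0.039 and 0.045 m); the robot touches nothing.
It fails at once if a weight is tipped over (angle between any of red_knob, blue_knob, yellow_knob, green_knob's own z axis and vertical above 0.6 rad).
It fails at once if the amber bottle is knocked over or shoved more than 30 mm (angle between bottle_mid's own z axis and vertical above 0.5 rad or distance of bottle_mid from where it was at the start of the episode above 0.03 m).
It fails at once if a weight is dropped or rammed onto the carrier or a saucer (impact over 120 N, a fall of some 20 mm) (contact force between any of carrier, saucer_red, saucer_blue, saucer_yellow, saucer_green and anything else above 120 N).
It also fails if it takes over 150 s, if anything falls off the work surface, if the arm or the gripper's body presses on something with over 40 N, if the wrist force passes 120 N, or if a joint passes its speed limit or range.

## Working session

There is one attempt and no reset: what is moved stays moved. The work goes in short steps, Python scripts to look and compute and a tool call to move; the robot and the scene stay as the last step left them, time stands still between calls to the robot, and variables do not carry over. Pictures are saved under pics/ and viewed, at most 14 in all, crops included, and the job is handed in when it is done.

Besides the shell and the picture viewer there is one more tool, called after "Request:" in YAML: its name, and indented under it one key for each argument. apply_moves: Moves the arm, as the interface text tells. Its arguments: {"type":"object","properties":{"series":{"type":"array","items":{"type":"array"}},"squeeze":{"type":"number"}},"required":["series"]}

```bash
mkdir -p pics; python3 - <<'E'
from workcell import readout, cams
import cv2,numpy as np
s=readout.sense();print(s)
for c in("top","side"):
    p=cams.snapshot(c);cv2.imwrite(f"pics/{c}0.png",p["frame"][:,:,::-1]);np.savez(f"{c}0.npz",**{k:v for k,v in p.items()})
    for n in "red_knob blue_knob yellow_knob green_knob saucer_red saucer_blue saucer_yellow saucer_green carrier bottle_mid".split():
        print(c,n,[(np.round(d["centre"],3).tolist(),round(d["p"],2)) for d in cams.place_of(n,p)[:4]])
E
```

```text
{'time_s': 0.0, 'q': array([ 1.18896957e+00,  3.42699855e-01,  1.52501203e+00, -9.79733651e-06,
        1.27538454e+00, -1.46009513e-01]), 'qvel': array([ 0.00076928,  0.0005696 ,  0.0001749 , -0.00073607,  0.00017664,
        0.00056605]), 'joint_efforts': array([-1.03704246e-03, -4.31245708e+01, -2.44220906e+01,  7.17262086e-02,
        5.59456449e-02, -1.23304726e-04]), 'position': array([0.12249479, 0.51009689, 0.22605857]), 'tool_rot': array([-1.91617524e-04,  1.17634154e-01,  9.93056716e-01, -7.27074189e-04]), 'force': array([0.37917171, 0.3491641 , 0.5208929 ]), 'torque': array([ 0.03247334,  0.0085445 , -0.01041244]), 'gripper_force': 0.0, 'grip_width': 0.09189086072264988}
top red_knob [([0.436, 0.042, 0.054], 0.83)]
top blue_knob [([0.491, 0.345, 0.227], 0.93)]
top yellow_knob [([0.636, 0.065, 0.044], 0.81)]
top green_knob [([0.626, -0.177, 0.04], 0.71)]
top saucer_red [([0.485, -0.176, 0.004], 0.62), ([0.492, 0.352, 0.176], 0.31)]
top saucer_blue [([0.244, 0.265, 0.0], 0.88), ([0.266, -0.223, 0.004], 0.86), ([0.434, 0.043, 0.002], 0.71)]
top saucer_yellow [([0.63, -0.179, 
[... 185 characters left out ...]
 [([0.551, -0.066, 0.035], 0.72)]
side red_knob [([0.438, 0.046, 0.055], 0.73)]
side blue_knob [([0.493, 0.348, 0.229], 0.85), ([0.44, 0.048, 0.055], 0.75)]
side yellow_knob [([0.637, 0.067, 0.044], 0.89)]
side green_knob [([0.632, -0.176, 0.042], 0.95), ([0.489, 0.352, 0.175], 0.46)]
side saucer_red [([0.487, -0.181, -0.002], 0.81), ([0.634, 0.068, -0.001], 0.44)]
side saucer_blue [([0.267, -0.226, -0.002], 0.79), ([0.436, 0.044, 0.0], 0.75), ([0.247, 0.266, -0.004], 0.72), ([0.437, 0.047, 0.057], 0.42)]
side saucer_yellow [([0.628, -0.18, 0.0], 0.63)]
side saucer_green [([0.632, 0.068, 0.0], 0.64)]
side carrier [([0.492, 0.351, 0.175], 0.69)]
side bottle_mid [([0.548, -0.07, 0.033], 0.65)]
```

View pics/top0.png

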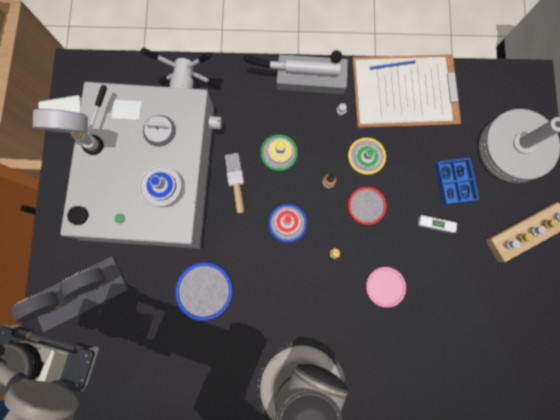

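View pics/side0.png

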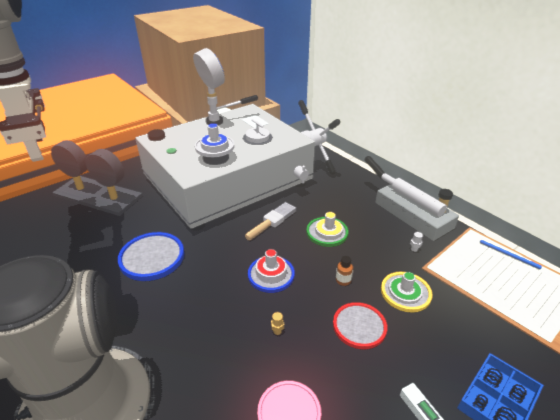

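Candidates for saucer_blue in the top picture are the large blue dish (204,291), the pink dish (386,287), and the small blue one under the red weight (288,223). Leaving the pink one, the smaller of the two blue dishes is (288,223), so that is the one meant. I'll confirm it in a crop and refine the positions.

```bash
cat > h.py <<'E'
import numpy as np,cv2
from scipy.optimize import least_squares
def world(p):
    R,_=cv2.Rodrigues(np.array(p["rvec"],float));v,u=np.mgrid[:420,:560];z=p["range_z"]
    c=np.stack([(u-p["cx"])/p["fx"]*z,(v-p["cy"])/p["fy"]*z,z],-1)
    return (c-np.array(p["tvec"]).ravel())@R
def circ(P,r=None):
    f=lambda a:np.hypot(P[:,0]-a[0],P[:,1]-a[1])-(a[2] if r is None else r)
    x0=[*((P.max(0)+P.min(0))[:2]/2)]+([.04] if r is None else [])
    s=least_squares(f,x0,loss="soft_l1",f_scale=.001);return s.x
HUE={"red":(175,5),"blue":(108,125),"yellow":(22,33),"green":(50,80)}
def col(p,c):
    h=cv2.cvtColor(p["frame"],cv2.COLOR_RGB2HSV);a,b=HUE[c];H=h[...,0]
    m=(H>=a)&(H<=b) if a<b else (H>=a)|(H<=b)
    return m&(h[...,1]>130)&(h[...,2]>60)
def ring(p,c,xy,r0,r1,z0,z1,r=None):
    W=world(p);d=np.hypot(W[...,0]-xy[0],W[...,1]-xy[1])
    m=col(p,c)&(d>r0)&(d<r1)&(W[...,2]>z0)&(W[...,2]<z1)&(p["range_z"]>0)
    P=W[m];return (len(P),np.round(circ(P,r),4).tolist(),round(float(np.median(P[:,2])),4)) if len(P)>8 else len(P)
def head(p,xy,ztop):
    W=world(p);d=np.hypot(W[...,0]-xy[0],W[...,1]-xy[1])
    m=(d<.022)&(abs(W[...,2]-ztop)<.006)&(p["range_z"]>0);P=W[m]
    return (len(P),np.round((P.max(0)+P.min(0))/2,4).tolist(),np.round(P.mean(0),4).tolist()) if len(P) else 0
S={"red":(.486,-.178),"blue":(.435,.044),"yellow":(.629,-.179),"green":(.635,.067)}
E
python3 - <<'E'
from h import *
for c in("top","side"):
    p=dict(np.load(f"{c}0.npz",allow_pickle=True))
    for k,xy in S.items(): print(c,"saucer",k,ring(p,k,xy,.04,.06,.004,.02,.050))
    print(c,"bigblue",ring(p,"blue",(.246,.265),.03,.09,-.01,.03))
    for k,xy,zt in(("red",(.437,.044),.068),("blue",(.492,.347),.239),("yellow",(.636,.066),.060),("green",(.629,-.177),.056)):
        print(c,"head",k,head(p,xy,zt))
    W=world(p);d=np.hypot(W[...,0]-.492,W[...,1]-.351)
    m=(d>.044)&(d<.054)&(abs(W[...,2]-.187)<.006);print(c,"carrier",m.sum(),circ(W[m],.048))
    if c=="top": cv2.imwrite("pics/crop.png",cv2.resize(p["frame"][185:325,150:420,::-1],None,fx=2.9,fy=2.9,interpolation=2))
    print(c,"cam",-cv2.Rodrigues(p["rvec"])[0].T@p["tvec"].ravel())
E
```

```text
top saucer red (217, [0.4846, -0.1776], 0.0108)
top saucer blue (207, [0.4309, 0.0428], 0.011)
top saucer yellow (146, [0.6279, -0.1791], 0.0107)
top saucer green (99, [0.6329, 0.0712], 0.0112)
top bigblue (660, [0.2426, 0.2642, 0.073], 0.0158)
top head red (71, [0.432, 0.045, 0.0668], [0.4318, 0.0449, 0.0674])
top head blue (101, [0.4876, 0.3471, 0.2376], [0.4871, 0.3468, 0.2381])
top head yellow (69, [0.6349, 0.0675, 0.0591], [0.6342, 0.068, 0.0593])
top head green (69, [0.6228, -0.179, 0.0556], [0.6236, -0.1791, 0.0546])
top carrier 291 [0.48976208 0.35073645]
top cam [0.27351454 0.06976901 1.14796973]
side saucer red (515, [0.4845, -0.1807], 0.0108)
side saucer blue (282, [0.4311, 0.0398], 0.0105)
side saucer yellow (359, [0.6284, -0.1824], 0.0105)
side saucer green (78, [0.6333, 0.0683], 0.0112)
side bigblue (829, [0.2422, 0.2605, 0.0723], 0.0147)
side head red (90, [0.4333, 0.0422, 0.0659], [0.4318, 0.0411, 0.0669])
side head blue (53, [0.4893, 0.3449, 0.2365], [0.4871, 0.3431, 0.2373])
side head yellow (68, [0.6359, 0.0656, 0.0587], [0.6345, 0.0646, 0.0586])
side head green (106, [0.6243, -0.1819, 0.0542], [0.6235, -0.1824, 0.055])
side carrier 140 [0.48979201 0.3488633 ]
side cam [ 0.04073562 -0.4797904   0.69177911]
```

View pics/crop.png

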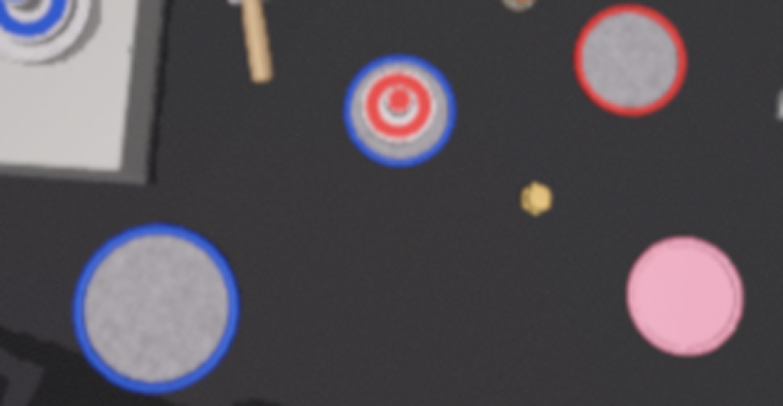

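The crop confirms it: the small blue-rimmed saucer at about (288,223) holds the red weight, and the larger blue dish and the pink one are decoys. Plan: red to the red saucer, blue to the blue saucer, red to the carrier, green to the red saucer, yellow to the yellow saucer, green to the green saucer.

Request:
apply_moves:
  series:
    - [[0,0,-0.03],[0,0,-0.118],-1]
    - [[0,0,-0.03],[0,0,-0.118],-1]
    - [[-0.031,-0.047,0],[0,0,0],-1]
    - [[-0.031,-0.047,0],[0,0,0],-1]
    - [[-0.031,-0.047,0],[0,0,0],-1]
    - [[-0.031,-0.047,0],[0,0,0],-1]
    - [[-0.031,-0.047,0],[0,0,0],-1]
    - [[-0.031,-0.047,0],[0,0,0],-1]
  squeeze: 35

```text
time_s: 2.1
position: [0.3094, 0.227, 0.287]
tool_rot: [0.0, -0.0, 1.0, 0.0]
force: [0.5, 1.1, 0.5]
grip_width: 0.0921
gripper_force: 0.0
```

Request:
apply_moves:
  series:
    - [[-0.031,-0.047,0],[0,0,0],-1]
    - [[-0.031,-0.047,0],[0,0,0],-1]
    - [[-0.031,-0.047,0.02],[0,0,0],-1]
    - [[-0.031,-0.047,0.05],[0,0,0],-1]
    - [[0,0,0.05],[0,0,0],-1]
    - [[0,0,0],[0,0,0],-1]
    - [[0,0,0],[0,0,0],-1]

```text
time_s: 2.98
position: [0.4283, 0.0489, 0.1768]
tool_rot: [0.001, -0.0, 1.0, -0.0]
force: [-0.5, 0.4, 0.1]
grip_width: 0.0922
gripper_force: 0.0
```

Request:
apply_moves:
  series:
    - [[-0.004,-0.006,0.04],[0,0,0],-1]
    - [[0,0,0.04],[0,0,0],-1]
    - [[0,0,0.035],[0,0,0],-1]
    - [[0,0,0.02],[0,0,0],-1]
    - [[0,0,0.006],[0,0,0],-1]
    - [[0,0,0],[0,0,0],-1]

```text
time_s: 3.72
position: [0.4327, 0.0428, 0.0355]
tool_rot: [0.001, -0.001, 1.0, -0.0]
force: [-0.4, -0.6, 0.5]
grip_width: 0.0921
gripper_force: 0.0
```

```bash
python3 - <<'E'
from workcell import readout, cams
import cv2
print(readout.sense()["position"])
p=cams.snapshot("side");cv2.imwrite("pics/s1.png",cv2.resize(p["frame"][180:380,150:430,::-1],None,fx=2.8,fy=2.8))
E
```

```text
[0.43266566 0.04284362 0.03547559]
```

View pics/s1.png

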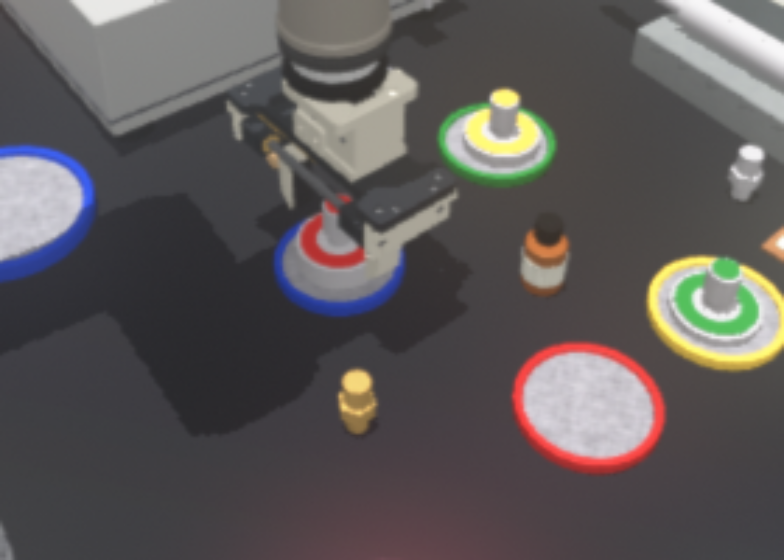

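The fingers straddle the red knob at about (340,205) in the crop, clear of the rim. Closing now.

Request:
apply_moves:
  series:
    - [[0,0,0],[0,0,0],1]
    - [[0,0,0],[0,0,0],1]
    - [[0,0,0],[0,0,0],1]
    - [[0,0,0],[0,0,0],1]
    - [[0,0,0],[0,0,0],1]
    - [[0,0,0],[0,0,0],1]

```text
time_s: 4.53
position: [0.4314, 0.0426, 0.0342]
tool_rot: [-0.0, -0.0, 1.0, 0.0]
force: [0.1, 0.1, -0.1]
grip_width: 0.0362
gripper_force: 0.0
```

Request:
apply_moves:
  series:
    - [[0,0,0],[0,0,0],1]
    - [[0,0,0],[0,0,0],1]
    - [[0,0,0],[0,0,0],1]
    - [[0,0,0],[0,0,0],1]
    - [[0,0,0],[0,0,0],1]
    - [[0,0,-0.01],[0,0,0],1]
    - [[0,0,-0.02],[0,0,0],1]
    - [[0,0,0],[0,0,0],1]

```text
time_s: 5.52
position: [0.432, 0.0422, 0.0649]
tool_rot: [0.001, -0.0, 1.0, -0.0]
force: [1.1, -0.9, -8.5]
grip_width: 0.0251
gripper_force: 35.0
```

Request:
apply_moves:
  series:
    - [[0,0,-0.05],[0,0,0],1]
    - [[-0.003,-0.011,-0.015],[0,0,0],1]
    - [[-0.01,-0.04,0],[0,0,0],1]
    - [[-0.01,-0.045,0],[0,0,0],1]
    - [[-0.01,-0.045,0],[0,0,0],1]
    - [[-0.01,-0.045,0],[0,0,0],1]
    - [[-0.0095,-0.035,0],[0,0,0],1]
    - [[0,0,0],[0,0,0],1]

```text
time_s: 6.52
position: [0.4838, -0.181, 0.1278]
tool_rot: [-0.001, 0.001, 1.0, -0.0]
force: [-1.0, 1.3, -9.1]
grip_width: 0.0256
gripper_force: 35.0
```

Request:
apply_moves:
  series:
    - [[0,0,0.03],[0,0,0],1]
    - [[0,0,0.025],[0,0,0],1]
    - [[0,0,0],[0,0,0],1]
    - [[0,0,0],[0,0,0],1]

```text
time_s: 7.02
position: [0.4842, -0.1782, 0.0746]
tool_rot: [0.0, -0.0, 1.0, -0.0]
force: [-0.2, 0.3, -8.0]
grip_width: 0.0257
gripper_force: 35.0
```

Request:
apply_moves:
  series:
    - [[0,0,0.02],[0,0,0],1]
    - [[0,0,0.012],[0,0,0],1]
    - [[0,0,0.004],[0,0,0],1]
    - [[0,0,0.002],[0,0,0],1]
    - [[0,0,0.001],[0,0,0],1]
    - [[0,0,0],[0,0,0],1]

```text
time_s: 7.78
position: [0.4842, -0.1785, 0.0355]
tool_rot: [0.0, -0.0, 1.0, -0.0]
force: [0.9, -0.3, -9.1]
grip_width: 0.0252
gripper_force: 35.0
```

Request:
apply_moves:
  series:
    - [[0,0,0.001],[0,0,0],1]
    - [[0,0,0.001],[0,0,0],1]
    - [[0,0,0],[0,0,0],1]

```text
time_s: 8.15
position: [0.4843, -0.1786, 0.0342]
tool_rot: [0.001, -0.0, 1.0, -0.0]
force: [-3.5, 0.2, 5.0]
grip_width: 0.0254
gripper_force: 35.0
```

Request:
apply_moves:
  series:
    - [[0,0,0],[0,0,0],0]
    - [[0,0,0],[0,0,0],0]
    - [[0,0,0],[0,0,0],0]
    - [[0,0,-0.03],[0,0,0],0]
    - [[0,0,-0.06],[0,0,0],0]
    - [[0,0,-0.06],[0,0,0],0]
    - [[0,0,-0.06],[0,0,0],0]
    - [[0,0.02,-0.046],[0,0,0],0]

```text
time_s: 9.15
position: [0.4843, -0.1592, 0.2919]
tool_rot: [0.001, 0.001, 1.0, -0.001]
force: [0.6, 0.4, -0.3]
grip_width: 0.0462
gripper_force: 0.0
```

Request:
apply_moves:
  series:
    - [[0,0.05,0],[0,0,0],0]
    - [[0,0.06,0],[0,0,0],0]
    - [[0,0.06,0],[0,0,0],0]
    - [[0,0.06,0],[0,0,0],0]
    - [[0,0.06,0],[0,0,0],0]
    - [[0,0.06,0],[0,0,0],0]
    - [[0,0.06,0],[0,0,0],0]
    - [[0,0.06,0],[0,0,0],0]

```text
time_s: 10.15
position: [0.4837, 0.3136, 0.2892]
tool_rot: [0.0, -0.0, 1.0, 0.0]
force: [0.4, 0.8, 0.4]
grip_width: 0.0459
gripper_force: 0.0
```

Request:
apply_moves:
  series:
    - [[-0.004,0.034,0],[0,0,0],0]
    - [[0,0,0],[0,0,0],0]
    - [[0,0,0],[0,0,0],0]

```text
time_s: 10.52
position: [0.4879, 0.3449, 0.289]
tool_rot: [-0.0, -0.0, 1.0, -0.0]
force: [-0.5, -1.0, -0.3]
grip_width: 0.046
gripper_force: 0.0
```

```bash
python3 - <<'E'
from workcell import readout, cams
from h import *
p=cams.snapshot("side");q=cams.snapshot("top")
print(head(p,S["red"],.068),head(q,S["red"],.068)); print(head(p,(.488,.345),.239))
cv2.imwrite("pics/s2.png",p["frame"][:,:,::-1])
E
```

```text
(128, [0.4863, -0.1801, 0.0668], [0.4845, -0.1808, 0.0672]) (73, [0.484, -0.1781, 0.0673], [0.4839, -0.1775, 0.0673])
(55, [0.4881, 0.3468, 0.2364], [0.487, 0.3431, 0.2371])
```

View pics/s2.png

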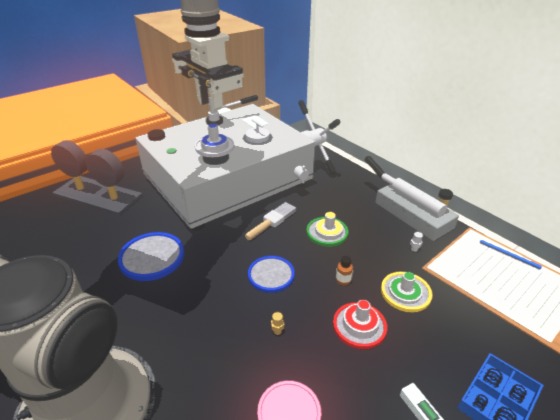

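The side picture shows the red weight standing in the red saucer (360,322), the small blue saucer empty (271,272), and the gripper above the blue weight (213,130). Next I'll grasp blue.

Request:
apply_moves:
  series:
    - [[0,0,0.03],[0,0,0],0]
    - [[0,0,0.03],[0,0,0],0]
    - [[0,0,0.018],[0,0,0],0]
    - [[0,0,0.004],[0,0,0],0]
    - [[0,0,0],[0,0,0],1]
    - [[0,0,0],[0,0,0],1]
    - [[0,0,0],[0,0,0],1]
    - [[0,0,0],[0,0,0],1]

```text
time_s: 11.62
position: [0.4884, 0.3463, 0.2084]
tool_rot: [0.001, -0.0, 1.0, 0.001]
force: [1.3, 2.6, 5.7]
grip_width: 0.0251
gripper_force: 35.0
```

Request:
apply_moves:
  series:
    - [[0,0,0],[0,0,0],1]
    - [[0,0,0],[0,0,0],1]

```text
time_s: 11.88
position: [0.4884, 0.3463, 0.2084]
tool_rot: [0.001, -0.0, 1.0, 0.001]
force: [-0.1, 3.8, 6.0]
grip_width: 0.0251
gripper_force: 35.0
```

Request:
apply_moves:
  series:
    - [[0,0,-0.01],[0,0,0],1]
    - [[0,0,-0.03],[0,0,0],1]
    - [[0,0,-0.03],[0,0,0],1]
    - [[0.01,-0.03,0],[0,0,0],1]
    - [[0.01,-0.05,0],[0,0,0],1]
    - [[0.01,-0.055,0],[0,0,0],1]
    - [[0.01,-0.055,0],[0,0,0],1]
    - [[0.01,-0.055,0],[0,0,0],1]

```text
time_s: 12.88
position: [0.4363, 0.0985, 0.2764]
tool_rot: [-0.002, -0.0, 1.0, -0.001]
force: [1.9, -0.9, -7.3]
grip_width: 0.025
gripper_force: 35.0
```

Request:
apply_moves:
  series:
    - [[0.007,-0.04,0],[0,0,0],1]
    - [[0,-0.0195,0.02],[0,0,0],1]
    - [[0,0,0.05],[0,0,0],1]
    - [[0,0,0.05],[0,0,0],1]
    - [[0,0,0.05],[0,0,0],1]
    - [[0,0,0.03],[0,0,0],1]
    - [[0,0,0],[0,0,0],1]
    - [[0,0,0],[0,0,0],1]

```text
time_s: 13.88
position: [0.4315, 0.0409, 0.0781]
tool_rot: [0.0, -0.0, 1.0, -0.0]
force: [1.1, -0.3, -6.7]
grip_width: 0.0251
gripper_force: 35.0
```

Request:
apply_moves:
  series:
    - [[0,0,0.025],[0,0,0],1]
    - [[0,0,0.012],[0,0,0],1]
    - [[0,0,0.004],[0,0,0],1]
    - [[0,0,0.002],[0,0,0],1]
    - [[0,0,0.001],[0,0,0],1]
    - [[0,0,0],[0,0,0],1]

```text
time_s: 14.62
position: [0.4312, 0.041, 0.0335]
tool_rot: [0.0, -0.0, 1.0, 0.0]
force: [-0.0, -0.5, -6.8]
grip_width: 0.0249
gripper_force: 35.0
```

Request:
apply_moves:
  series:
    - [[0,0,0.001],[0,0,0],1]
    - [[0,0,0.001],[0,0,0],1]
    - [[0,0,0],[0,0,0],1]

```text
time_s: 15.0
position: [0.4312, 0.041, 0.0333]
tool_rot: [0.001, -0.0, 1.0, -0.0]
force: [-7.3, -0.9, 21.3]
grip_width: 0.0253
gripper_force: 35.0
```

Request:
apply_moves:
  series:
    - [[0,0,-0.001],[0,0,0],0]
    - [[0,0,0],[0,0,0],0]
    - [[0,0,0],[0,0,0],0]
    - [[0,0,-0.03],[0,0,0],0]
    - [[0,0,-0.05],[0,0,0],0]
    - [[-0.01,-0.03,-0.03],[0,0,0],0]
    - [[-0.012,-0.05,0],[0,0,0],0]
    - [[-0.012,-0.055,0],[0,0,0],0]

```text
time_s: 16.0
position: [0.4656, -0.0951, 0.1428]
tool_rot: [0.001, -0.001, 1.0, -0.0]
force: [0.7, -0.2, -0.5]
grip_width: 0.0458
gripper_force: 0.0
```

Request:
apply_moves:
  series:
    - [[-0.012,-0.05,0],[0,0,0],0]
    - [[-0.007,-0.0345,0],[0,0,0],0]
    - [[0,0,0.03],[0,0,0],0]
    - [[0,0,0],[0,0,0],0]
    - [[0,0,0],[0,0,0],0]

```text
time_s: 16.62
position: [0.4842, -0.1782, 0.1127]
tool_rot: [0.0, -0.0, 1.0, 0.0]
force: [0.5, -0.5, -0.1]
grip_width: 0.0458
gripper_force: 0.0
```

```bash
python3 - <<'E'
from workcell import readout, cams
from h import *
p=cams.snapshot("side");q=cams.snapshot("top")
for x in(p,q): print(head(x,S["blue"],.064),head(x,S["red"],.068), ring(x,"blue",S["blue"],.04,.06,.004,.02,.05))
for k in("blue_knob","bottle_mid"): print([np.round(cams.place_of(k,x)[0]["centre"],3) for x in(p,q)])
for x,n in((p,"side"),(q,"top")):
    W=world(x);d=np.hypot(W[...,0]-.490,W[...,1]-.350)
    m=(d>.044)&(d<.054)&(abs(W[...,2]-.187)<.006);print("carrier",m.sum(),circ(W[m],.048))
    m=(d<.042)&(abs(W[...,2]-.183)<.006);print(m.sum(),W[m].mean(0),circ(W[m],None) if 0 else "",(W[m].max(0)+W[m].min(0))/2)
E
```

```text
(90, [0.4306, 0.038, 0.0623], [0.4298, 0.0376, 0.063]) (133, [0.4858, -0.1804, 0.0661], [0.4843, -0.1811, 0.0672]) (320, [0.4312, 0.0399], 0.0104)
(6, [0.4394, 0.0371, 0.0632], [0.4394, 0.0367, 0.0632]) 0 (60, [0.4313, 0.0428], 0.0113)
[array([0.434, 0.039, 0.054]), array([0.431, 0.036, 0.048])]
[array([ 0.549, -0.071,  0.034]), array([ 0.632, -0.178, -0.   ])]
carrier 205 [0.48927304 0.34927599]
399 [0.49036712 0.35062003 0.18193309]  [0.49042829 0.35051687 0.18188589]
carrier 303 [0.48929267 0.35065869]
948 [0.48968405 0.34998596 0.1823179 ]  [0.48981462 0.34996107 0.18265916]
```

Request:
apply_moves:
  series:
    - [[0,0,0.04],[0,0,0],0]
    - [[0,0,0.03],[0,0,0],0]
    - [[0,0,0.007],[0,0,0],0]
    - [[0,0,0],[0,0,0],0]
    - [[0,0,0],[0,0,0],1]
    - [[0,0,0],[0,0,0],1]
    - [[0,0,0],[0,0,0],1]
    - [[0,0,0],[0,0,0],1]

```text
time_s: 17.92
position: [0.4844, -0.1786, 0.036]
tool_rot: [0.001, -0.0, 1.0, -0.0]
force: [-0.5, 0.4, 6.9]
grip_width: 0.0252
gripper_force: 35.0
```

Request:
apply_moves:
  series:
    - [[0,0,0],[0,0,0],1]
    - [[0,0,-0.01],[0,0,0],1]
    - [[0,0,-0.04],[0,0,0],1]
    - [[0,0,-0.06],[0,0,0],1]
    - [[0,0,-0.06],[0,0,0],1]
    - [[0,0,-0.06],[0,0,0],1]
    - [[0,0.02,-0.03],[0,0,0],1]
    - [[0,0.04,0],[0,0,0],1]

```text
time_s: 18.92
position: [0.4843, -0.119, 0.2972]
tool_rot: [0.002, 0.001, 1.0, -0.001]
force: [1.6, 1.8, -10.2]
grip_width: 0.0251
gripper_force: 35.0
```

Request:
apply_moves:
  series:
    - [[0,0.055,0],[0,0,0],1]
    - [[0,0.055,0],[0,0,0],1]
    - [[0,0.055,0],[0,0,0],1]
    - [[0,0.055,0],[0,0,0],1]
    - [[0,0.055,0],[0,0,0],1]
    - [[0,0.055,0],[0,0,0],1]
    - [[0,0.055,0],[0,0,0],1]
    - [[0,0.05,0],[0,0,0],1]

```text
time_s: 19.92
position: [0.4826, 0.318, 0.2939]
tool_rot: [-0.002, -0.0, 1.0, -0.001]
force: [0.9, -0.4, -8.9]
grip_width: 0.0254
gripper_force: 35.0
```

Request:
apply_moves:
  series:
    - [[-0.005,0.034,0],[0,0,0],1]
    - [[0,0,0.02],[0,0,0],1]
    - [[0,0,0.02],[0,0,0],1]
    - [[0,0,0],[0,0,0],1]
    - [[0,0,0],[0,0,0],1]

```text
time_s: 20.55
position: [0.4889, 0.3504, 0.2555]
tool_rot: [-0.0, -0.0, 1.0, -0.0]
force: [0.9, 0.2, -7.8]
grip_width: 0.0253
gripper_force: 35.0
```

Request:
apply_moves:
  series:
    - [[-0.001,0,0.025],[0,0,0],1]
    - [[0,0,0.012],[0,0,0],1]
    - [[0,0,0.003],[0,0,0],1]
    - [[0,0,0.002],[0,0,0],1]
    - [[0,0,0.001],[0,0,0],1]
    - [[0,0,0],[0,0,0],1]

```text
time_s: 21.3
position: [0.49, 0.3507, 0.2126]
tool_rot: [0.0, -0.0, 1.0, 0.0]
force: [-0.6, -0.2, -8.5]
grip_width: 0.0254
gripper_force: 35.0
```

Request:
apply_moves:
  series:
    - [[0,0,0.001],[0,0,0],1]
    - [[0,0,0.001],[0,0,0],1]
    - [[0,0,0],[0,0,0],1]

```text
time_s: 21.68
position: [0.4901, 0.3507, 0.2111]
tool_rot: [0.001, -0.0, 1.0, 0.0]
force: [-1.6, 0.4, -2.7]
grip_width: 0.0254
gripper_force: 35.0
```

Request:
apply_moves:
  series:
    - [[0,0,0.001],[0,0,0],1]
    - [[0,0,0],[0,0,0],1]

```text
time_s: 21.92
position: [0.4901, 0.3508, 0.2111]
tool_rot: [0.001, -0.0, 1.0, 0.001]
force: [-4.1, -1.3, 5.5]
grip_width: 0.0251
gripper_force: 35.0
```

Request:
apply_moves:
  series:
    - [[0,0,0],[0,0,0],0]
    - [[0,0,0],[0,0,0],0]
    - [[0,0,0],[0,0,0],0]
    - [[0,0,-0.03],[0,0,0],0]
    - [[0,0,-0.05],[0,0,0],0]
    - [[0,-0.03,0],[0,0,0],0]
    - [[0,-0.05,0],[0,0,0],0]
    - [[-0.01,-0.05,0],[0,0,0],0]

```text
time_s: 22.92
position: [0.4996, 0.2196, 0.2894]
tool_rot: [0.0, -0.001, 1.0, 0.0]
force: [1.1, -0.2, 0.1]
grip_width: 0.0461
gripper_force: 0.0
```

Request:
apply_moves:
  series:
    - [[-0.02,-0.05,0],[0,0,0],0]
    - [[-0.02,-0.05,0],[0,0,0],0]
    - [[-0.02,-0.05,0],[0,0,0],0]
    - [[-0.02,-0.05,0],[0,0,0],0]
    - [[-0.02,-0.05,0],[0,0,0],0]
    - [[-0.02,-0.05,0.03],[0,0,0],0]
    - [[-0.004,-0.05,0.04],[0,0,0],0]
    - [[0,-0.05,0.04],[0,0,0],0]

```text
time_s: 23.92
position: [0.6242, -0.1786, 0.1798]
tool_rot: [0.0, -0.0, 1.0, -0.0]
force: [-0.7, 0.1, 0.2]
grip_width: 0.0459
gripper_force: 0.0
```

Request:
apply_moves:
  series:
    - [[0,0,0.04],[0,0,0],0]
    - [[0,0,0],[0,0,0],0]
    - [[0,0,0],[0,0,0],0]

```text
time_s: 24.3
position: [0.6249, -0.1767, 0.143]
tool_rot: [0.001, -0.0, 1.0, -0.0]
force: [0.6, 0.5, 1.6]
grip_width: 0.0463
gripper_force: 0.0
```

```bash
python3 - <<'E'
from workcell import readout, cams
from h import *
p=cams.snapshot("side");q=cams.snapshot("top")
for x in(p,q): print("red",head(x,(.49,.351),.243),"blue",head(x,S["blue"],.064),"green",head(x,(.624,-.18),.056),"yellow",head(x,(.635,.066),.060))
print([np.round(cams.place_of("bottle_mid",x)[0]["centre"],3) for x in(p,q)])
cv2.imwrite("pics/s3.png",p["frame"][:,:,::-1])
E
```

```text
red (52, [0.4903, 0.3492, 0.2407], [0.4901, 0.3466, 0.2414]) blue (88, [0.4305, 0.0381, 0.0622], [0.43, 0.0376, 0.0629]) green (106, [0.6251, -0.1821, 0.054], [0.6235, -0.1822, 0.0549]) yellow (66, [0.6366, 0.066, 0.0584], [0.6344, 0.0647, 0.0586])
red (104, [0.491, 0.3502, 0.2419], [0.4902, 0.3502, 0.2423]) blue 0 green 0 yellow (69, [0.6353, 0.0675, 0.059], [0.6343, 0.0679, 0.059])
[array([ 0.552, -0.071,  0.032]), array([0.491, 0.348, 0.176])]
```

View pics/s3.png

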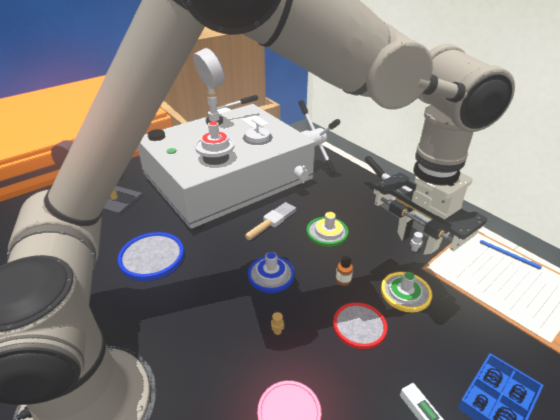

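Red now stands on the carrier (215,143) and blue in the small blue saucer (271,268); the bottle (344,270) hasn't moved. Next is green at (408,285), over which the gripper is hovering.

Request:
apply_moves:
  series:
    - [[0.001,-0.004,0.04],[0,0,0],0]
    - [[0,0,0.045],[0,0,0],0]
    - [[0,0,0.028],[0,0,0],0]
    - [[0,0,0.006],[0,0,0],0]
    - [[0,0,0],[0,0,0],0]
    - [[0,0,0],[0,0,0],1]
    - [[0,0,0],[0,0,0],1]
    - [[0,0,0],[0,0,0],1]

```text
time_s: 25.5
position: [0.6234, -0.1807, 0.0233]
tool_rot: [0.001, -0.0, 1.0, 0.0]
force: [-1.5, 1.6, 5.5]
grip_width: 0.0253
gripper_force: 35.0
```

Request:
apply_moves:
  series:
    - [[0,0,0],[0,0,0],1]
    - [[0,0,0],[0,0,0],1]
    - [[0,0,-0.01],[0,0,0],1]
    - [[0,0,-0.03],[0,0,0],1]
    - [[0,0,-0.05],[0,0,0],1]
    - [[0,0,0],[0,0,0],1]

```text
time_s: 26.25
position: [0.6251, -0.182, 0.1165]
tool_rot: [0.004, -0.0, 1.0, -0.002]
force: [0.6, -1.1, -5.2]
grip_width: 0.0254
gripper_force: 35.0
```

Request:
apply_moves:
  series:
    - [[0.03,0,0],[0,0,0],1]
    - [[0.04,0.001,0],[0,0,0],1]
    - [[0.04,0,0],[0,0,0],1]
    - [[0.029,0,0],[0,0,0],1]
    - [[0,0,0.03],[0,0,0],1]
    - [[0,0,0.03],[0,0,0],1]
    - [[0,0,0.02],[0,0,0],1]
    - [[0,0,0],[0,0,0],1]

```text
time_s: 27.25
position: [0.4818, -0.1789, 0.0297]
tool_rot: [-0.003, -0.0, 1.0, 0.002]
force: [-0.0, 0.2, -5.9]
grip_width: 0.0255
gripper_force: 35.0
```

Request:
apply_moves:
  series:
    - [[0,0,0],[0,0,0],1]

```text
time_s: 27.38
position: [0.4839, -0.1799, 0.0322]
tool_rot: [-0.0, -0.0, 1.0, 0.0]
force: [0.4, 0.2, -4.3]
grip_width: 0.0254
gripper_force: 35.0
```

Request:
apply_moves:
  series:
    - [[0,0,0.005],[0,0,0],1]
    - [[0,0,0.002],[0,0,0],1]
    - [[0,0,0.001],[0,0,0],1]
    - [[0,0,0.001],[0,0,0],1]
    - [[0,0,0],[0,0,0],1]

```text
time_s: 28.0
position: [0.484, -0.18, 0.0234]
tool_rot: [0.0, -0.0, 1.0, -0.0]
force: [-0.6, -0.8, -2.7]
grip_width: 0.025
gripper_force: 35.0
```

Request:
apply_moves:
  series:
    - [[0,0,0.001],[0,0,0],1]
    - [[0,0,0],[0,0,0],1]

```text
time_s: 28.25
position: [0.484, -0.18, 0.0233]
tool_rot: [0.0, -0.0, 1.0, -0.0]
force: [-3.9, 0.7, 8.7]
grip_width: 0.0257
gripper_force: 35.0
```

Request:
apply_moves:
  series:
    - [[0,0,0],[0,0,0],0]
    - [[0,0,0],[0,0,0],0]
    - [[0,0,0],[0,0,0],0]
    - [[0,0,-0.03],[0,0,0],0]
    - [[0,0,-0.05],[0,0,0],0]
    - [[0,0,-0.05],[0,0,0],0]
    - [[-0.02,0.03,0],[0,0,0],0]
    - [[-0.03,0.05,0],[0,0,0],0]

```text
time_s: 29.25
position: [0.5346, -0.1005, 0.1532]
tool_rot: [0.001, 0.002, 1.0, -0.0]
force: [0.3, -0.3, 0.1]
grip_width: 0.0458
gripper_force: 0.0
```

Request:
apply_moves:
  series:
    - [[-0.03,0.05,0],[0,0,0],0]
    - [[-0.03,0.05,0],[0,0,0],0]
    - [[-0.03,0.045,0],[0,0,0],0]
    - [[-0.011,0.021,0],[0,0,0],0]
    - [[0,0,0],[0,0,0],0]
    - [[0,0,0],[0,0,0],0]

```text
time_s: 30.0
position: [0.6344, 0.0654, 0.1519]
tool_rot: [-0.0, 0.0, 1.0, -0.0]
force: [-0.2, -0.5, -0.4]
grip_width: 0.0458
gripper_force: 0.0
```

Request:
apply_moves:
  series:
    - [[0,0.001,0.05],[0,0,0],0]
    - [[0,0,0.045],[0,0,0],0]
    - [[0,0,0.025],[0,0,0],0]
    - [[0,0,0.004],[0,0,0],0]
    - [[0,0,0],[0,0,0],0]
    - [[0,0,0],[0,0,0],1]
    - [[0,0,0],[0,0,0],1]
    - [[0,0,0],[0,0,0],1]

```text
time_s: 31.0
position: [0.6354, 0.0673, 0.0292]
tool_rot: [0.001, -0.0, 1.0, 0.0]
force: [-0.5, 0.1, 4.4]
grip_width: 0.0252
gripper_force: 35.0
```

Request:
apply_moves:
  series:
    - [[0,0,0],[0,0,0],1]
    - [[0,0,0],[0,0,0],1]
    - [[0,0,-0.01],[0,0,0],1]
    - [[0,0,-0.04],[0,0,0],1]
    - [[0,0,-0.06],[0,0,0],1]
    - [[0,0,-0.03],[0,0,0],1]
    - [[0,0,0],[0,0,0],1]

```text
time_s: 31.88
position: [0.6358, 0.067, 0.1704]
tool_rot: [0.002, -0.0, 1.0, -0.0]
force: [-0.6, 0.6, -6.1]
grip_width: 0.0255
gripper_force: 35.0
```

Request:
apply_moves:
  series:
    - [[0,-0.03,0],[0,0,0],1]
    - [[0.004,-0.05,0],[0,0,0],1]
    - [[0.004,-0.055,0],[0,0,0],1]
    - [[0,-0.055,0],[0,0,0],1]
    - [[0,-0.04,0],[0,0,0],1]
    - [[0,-0.018,0.02],[0,0,0],1]
    - [[0,0,0.05],[0,0,0],1]
    - [[0,0,0.03],[0,0,0],1]

```text
time_s: 32.88
position: [0.6238, -0.1793, 0.0623]
tool_rot: [-0.004, -0.0, 1.0, 0.002]
force: [-1.1, 0.3, -5.0]
grip_width: 0.025
gripper_force: 35.0
```

Request:
apply_moves:
  series:
    - [[0,0,0],[0,0,0],1]
    - [[0,0,0],[0,0,0],1]

```text
time_s: 33.12
position: [0.6272, -0.1804, 0.0682]
tool_rot: [0.0, -0.0, 1.0, 0.0]
force: [0.6, -0.6, -6.1]
grip_width: 0.0257
gripper_force: 35.0
```

Request:
apply_moves:
  series:
    - [[-0.001,0,0.025],[0,0,0],1]
    - [[0,0,0.008],[0,0,0],1]
    - [[0,0,0.003],[0,0,0],1]
    - [[0,0,0.001],[0,0,0],1]
    - [[0,0,0.001],[0,0,0],1]
    - [[0,0,0.001],[0,0,0],1]
    - [[0,0,0],[0,0,0],1]

```text
time_s: 34.0
position: [0.628, -0.181, 0.0294]
tool_rot: [0.0, -0.0, 1.0, -0.0]
force: [0.5, -0.4, -5.6]
grip_width: 0.0254
gripper_force: 35.0
```

Request:
apply_moves:
  series:
    - [[0,0,0.001],[0,0,0],1]
    - [[0,0,0.001],[0,0,0],1]
    - [[0,0,0],[0,0,0],1]

```text
time_s: 34.38
position: [0.628, -0.181, 0.0292]
tool_rot: [0.0, -0.0, 1.0, -0.0]
force: [-5.2, 1.7, 8.0]
grip_width: 0.025
gripper_force: 35.0
```

Request:
apply_moves:
  series:
    - [[0,0,0],[0,0,0],0]
    - [[0,0,0],[0,0,0],0]
    - [[0,0,0],[0,0,0],0]
    - [[0,0,-0.03],[0,0,0],0]
    - [[0,0,-0.05],[0,0,0],0]
    - [[0.02,0,-0.02],[0,0,0],0]
    - [[0.05,0.001,0],[0,0,0],0]
    - [[0.05,0,0],[0,0,0],0]

```text
time_s: 35.38
position: [0.5068, -0.1799, 0.1274]
tool_rot: [0.0, -0.0, 1.0, -0.0]
force: [0.3, -0.7, 0.1]
grip_width: 0.0455
gripper_force: 0.0
```

Request:
apply_moves:
  series:
    - [[0.024,0,0],[0,0,0],0]
    - [[0,0,0.03],[0,0,0],0]
    - [[0,0,0],[0,0,0],0]
    - [[0,0,0],[0,0,0],0]

```text
time_s: 35.88
position: [0.4845, -0.1802, 0.0978]
tool_rot: [0.0, -0.0, 1.0, -0.0]
force: [-0.8, 1.1, -0.2]
grip_width: 0.0462
gripper_force: 0.0
```

Down 0.074 to 0.0238, grip, and lift.

Request:
apply_moves:
  series:
    - [[0,0,0.04],[0,0,0],0]
    - [[0,0,0.027],[0,0,0],0]
    - [[0,0,0.007],[0,0,0],0]
    - [[0,0,0],[0,0,0],0]
    - [[0,0,0],[0,0,0],1]
    - [[0,0,0],[0,0,0],1]
    - [[0,0,0],[0,0,0],1]
    - [[0,0,0],[0,0,0],1]

```text
time_s: 36.88
position: [0.4844, -0.1801, 0.024]
tool_rot: [0.001, -0.0, 1.0, -0.0]
force: [0.0, 1.1, 6.0]
grip_width: 0.0256
gripper_force: 35.0
```

Request:
apply_moves:
  series:
    - [[0,0,0],[0,0,0],1]
    - [[0,0,-0.01],[0,0,0],1]
    - [[0,0,-0.04],[0,0,0],1]
    - [[0,0,-0.06],[0,0,0],1]
    - [[0,0,-0.03],[0,0,0],1]
    - [[0,0,0],[0,0,0],1]

```text
time_s: 37.62
position: [0.4847, -0.1804, 0.1651]
tool_rot: [0.002, -0.0, 1.0, -0.001]
force: [-1.1, 0.0, -4.5]
grip_width: 0.0248
gripper_force: 35.0
```

Request:
apply_moves:
  series:
    - [[-0.02,0.03,0],[0,0,0],1]
    - [[-0.03,0.05,0],[0,0,0],1]
    - [[-0.03,0.05,0],[0,0,0],1]
    - [[-0.03,0.05,0],[0,0,0],1]
    - [[-0.025,0.045,0],[0,0,0],1]
    - [[-0.0135,0.025,0],[0,0,0],1]
    - [[0,0,0.05],[0,0,0],1]
    - [[0,0,0.04],[0,0,0],1]

```text
time_s: 38.62
position: [0.6301, 0.0707, 0.0684]
tool_rot: [-0.003, -0.001, 1.0, 0.0]
force: [-0.5, 0.1, -4.4]
grip_width: 0.0253
gripper_force: 35.0
```

Request:
apply_moves:
  series:
    - [[0,0,0],[0,0,0],1]
    - [[0,0,0],[0,0,0],1]

```text
time_s: 38.88
position: [0.6327, 0.07, 0.0735]
tool_rot: [0.0, 0.0, 1.0, 0.0]
force: [0.1, 0.8, -4.0]
grip_width: 0.0255
gripper_force: 35.0
```

Contact is expected near 0.0238.

Request:
apply_moves:
  series:
    - [[0,0,0.03],[0,0,0],1]
    - [[0,0,0.012],[0,0,0],1]
    - [[0,0,0.004],[0,0,0],1]
    - [[0,0,0.002],[0,0,0],1]
    - [[0,0,0.001],[0,0,0],1]
    - [[0,0,0],[0,0,0],1]

```text
time_s: 39.62
position: [0.6327, 0.0701, 0.0247]
tool_rot: [0.0, -0.0, 1.0, 0.0]
force: [-0.0, 0.4, -5.1]
grip_width: 0.0251
gripper_force: 35.0
```

Request:
apply_moves:
  series:
    - [[0,0,0.001],[0,0,0],1]
    - [[0,0,0.001],[0,0,0],1]
    - [[0,0,0],[0,0,0],1]

```text
time_s: 40.0
position: [0.6327, 0.0701, 0.024]
tool_rot: [0.001, -0.0, 1.0, 0.0]
force: [-4.9, -1.0, 6.8]
grip_width: 0.0254
gripper_force: 35.0
```

Request:
apply_moves:
  series:
    - [[0,0,0],[0,0,0],0]
    - [[0,0,0],[0,0,0],0]
    - [[0,0,0],[0,0,0],0]
    - [[0,0,-0.03],[0,0,0],0]
    - [[0,0,-0.06],[0,0,0],0]
    - [[0,0,-0.06],[0,0,0],0]
    - [[0,0,-0.06],[0,0,0],0]
    - [[0.03,0,-0.06],[0,0,0],0]

```text
time_s: 41.0
position: [0.605, 0.0699, 0.2898]
tool_rot: [0.001, 0.0, 1.0, 0.0]
force: [0.0, 0.3, -0.1]
grip_width: 0.0457
gripper_force: 0.0
```

Request:
apply_moves:
  series:
    - [[0.05,0.04,0],[0,0,0],0]
    - [[0.05,0.04,0],[0,0,0],0]
    - [[0.05,0.04,0],[0,0,0],0]
    - [[0.05,0.04,0],[0,0,0],0]
    - [[0,0.04,0],[0,0,0],0]
    - [[0,0,0],[0,0,0],0]
    - [[0,0,0],[0,0,0],0]

```text
time_s: 41.88
position: [0.4093, 0.2658, 0.288]
tool_rot: [-0.0, -0.0, 1.0, -0.0]
force: [-0.1, -0.4, -0.0]
grip_width: 0.046
gripper_force: 0.0
```

```bash
python3 - <<'E'
from workcell import readout, cams
from h import *
for n in("side","top"):
    x=cams.snapshot(n)
    for k,xy,zt in(("red",(.49,.351),.243),("blue",S["blue"],.064),("yellow",S["yellow"],.060),("green",S["green"],.056)): print(n,k,head(x,xy,zt), ring(x,k,xy,.04,.06,.004,.02,.05))
    print([np.round(d["centre"],3) for d in cams.place_of("bottle_mid",x)[:1]])
    cv2.imwrite(f"pics/{n}f.png",x["frame"][:,:,::-1])
E
```

```text
side red (39, [0.4916, 0.3472, 0.2404], [0.4923, 0.3446, 0.2414]) 0
side blue (90, [0.4302, 0.0387, 0.062], [0.4298, 0.0376, 0.063]) (325, [0.4311, 0.0398], 0.0104)
side yellow (106, [0.6282, -0.1831, 0.0583], [0.6269, -0.1831, 0.0591]) (353, [0.6284, -0.1824], 0.0103)
side green (62, [0.6328, 0.068, 0.0536], [0.6328, 0.0673, 0.0545]) (198, [0.6333, 0.068], 0.01)
[array([ 0.55 , -0.069,  0.035])]
top red 0 0
top blue (76, [0.4299, 0.0409, 0.0629], [0.4296, 0.0416, 0.0636]) (212, [0.4309, 0.0428], 0.0109)
top yellow (71, [0.6275, -0.1803, 0.0592], [0.627, -0.18, 0.0593]) (143, [0.6277, -0.1792], 0.0105)
top green (64, [0.632, 0.0701, 0.0552], [0.632, 0.07, 0.0554]) (99, [0.6329, 0.0712], 0.01)
[array([ 0.553, -0.07 ,  0.034])]
```

View pics/sidef.png

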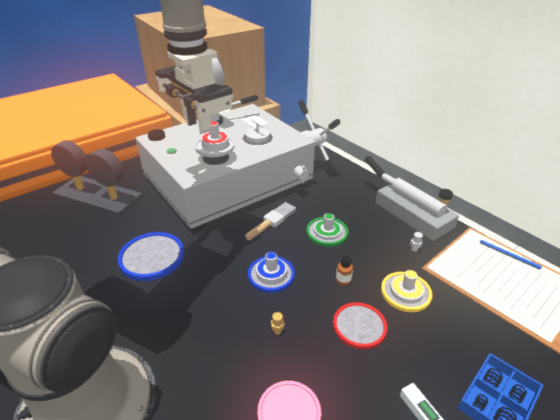

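The picture shows red on the carrier (214,140), blue (271,268), yellow (408,288) and green (328,228) each in its own saucer, the red saucer (360,323) empty, and the bottle (345,270) in place. The gripper touches nothing, so I'm handing in.

```bash
python3 -c "
from workcell import ticket
print(ticket.job_done())"
```

```text
the job is handed in; nothing more can be done
None
```

The job is handed in, with no verdict shown: red stands on the carrier, blue, yellow and green in their own saucers within about 2 mm of the middle, the red saucer is empty and the bottle was not disturbed, in about 42 s.

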